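Assemble the turned wooden table lamp on its tube

ROBOT

A 6-joint arm with a two-finger parallel gripper is mounted at the origin on the work surface. World frame = base frame: x ahead of the robot, y to its left, z up, the work surface at z = 0. Lengths are in mm, angles in rad, forces in N, time in s.
With the tool pointing down it reaches from about 350 to 975 mm from the base axis. Payload 7.1 kg.
Tool frame: the origin (TCP) lies midway between the tips of the shut fingers; the grasp point (between the pads) lies 19 mm behind it; z points along the fingers, y is the line along which they close (so a half turn about z gives the same grasp; the last joint's range is limited). The gripper opens to 88 mm and grips with 3 to 60 N. Pads are 20 mm wide; open, the fingers measure 115 mm over their backs; the gripper's body (75 mm by 178 mm) begins 61 mm behind the grasp point.
Start: joints at [1.116, 0.423, 1.63, -0, 1.089, -0.019], TCP at [263.802, 566.58, 222.675] pointing down, gripper open.
Joint ranges: [-3, 3], [-0.9, 2.11], [0.09, 2.58], [-1.31, 4.45], [0.11, 2.69], [-2.54, 2.54]. Speed limits (rad/s): [2.39, 2.39, 3.01, 3.14, 3.14, 3.14].

INTERFACE

Orientations are given as a rotation vector (axis times angle).
In Python, from workcell import ctrl gives the robot as it stands. The module is installed in compiled form; this text tells all that it offers.
- The arm moves only by the tool servo_tool, never from a script. Its argument "increments" is a list of rows, each a list of 7 numbers: the shift along the world's x, y, z in cm, then the turn, a rotation vector about the world's x, y, z in degrees, then the opening, from -1 (shut) to 1 (fully open). A call has 1 to 20 rows; each row is the pose to reach, as a shift and turn from the pose commanded when the call began; what a row does not reach only later rows make up. A row lasts 1/12 s, in which the tool goes at most 41.7 mm and 7.16 degrees, less where a joint would pass 70% of its speed; a pose out of reach is approached as far as the arm can. A call with a gripper value outside its range is refused whole. The fingers move at their own pace and stop on an object; the grip force is fixed at half the most. Time passes only in rows, so rows that repeat a pose let the fingers close. It gives the time, the measured TCP pose, the force, the opening and the grip force at its end, in the units of the state.
- ctrl.get_obs(): the state, without advancing time (a new reading comes with each control period).
- ctrl.get_image(name): name is "scene" or "top"; returns a dict with "image" (480x640x3 uint8, red, green, blue), "fx", "fy", "cx", "cy" (pixels), "extrinsics" (4x4, takes a point from camera to world coordinates). Camera axes: x right, y up, looking along -z (the intrinsics and any distortion apply to the point x, -y, -z); pixel columns grow to the right and rows downward; lengths in mm; the calibration is good to about 2 mm. A picture is of the moment at which its call begins. There is no depth.
- ctrl.close_job(): hands the job in; it is judged then, once.
The state is a dict: "t": time; "qpos": joint angles; "qvel": joint speeds; "joint_torque": joint torques, N m; "ee_pos": TCP position; "orientation": TCP orientation; "ft_force": force on the tool from outside, world axes, zero at the start; "moment": the same for the moment, N m; "width": finger opening in mm; "grasp_force": force on a finger pad.
Only numpy, scipy, OpenCV 4.12 (cv2) and the standard library are available. Lean on these libraries where they do the work, as an engineer would, in place of code of your own. Each camera call takes 0.05 s, during which the arm holds its last target. There are 200 camera calls.

TASK

Assemble the wooden lamp on the steel tube of its foot, going from wide to narrow: the wide ring fully down on the foot, flange first, the narrow ring the same way up on top of it, and the stem on top of both with its bored end down. The stem lies on its side, so at some point stand it upright on the bare table on its bored end and let go of it, then take it again from above to lower it onto the tube. Lower every part gently instead of letting it drop or topple, and leave the other things on the table where they are.

Things in the scene. Friction and masses are not known exactly. Their poses are not given: they have to be found in the camera images.
- lamp_foot: Round foot of the lamp, plain light wood with a hidden weight (does not shift): disc 150 mm in diameter, 25 mm thick, with a steel tube standing up in its centre. Tube 16 mm in diameter, standing 72 mm above the disc's top face (97 mm above the table); its last 6 mm tapers to 8 mm. Origin: centre of the underside, on the table; z up.
- seat (a point): Point on the foot's top face on the tube's axis, 25 mm above the table; z up.
- tube_tip (a point): Top end of the steel tube, on its axis, 97 mm above the table.
- wide_ring: Wide turned ring, plain light wood with burnt lines, stands flange down on the table: flange 100 mm in diameter and 8 mm thick, above it a round neck 62 mm in diameter and 26 mm high; 34 mm high in all. Through bore 20 mm in diameter. Mass about 0.1 kg. Origin: centre of the underside of the flange; z along the bore, neck side up.
- narrow_ring: Narrow turned ring, same wood, stands flange down on the table: flange 76 mm in diameter and 8 mm thick, above it a round neck 52 mm in diameter and 18 mm high; 26 mm high in all. Through bore 20 mm in diameter. Mass about 0.07 kg. Origin: centre of the underside of the flange; z along the bore, neck side up.
- stem: Square wooden stem, 44 x 44 mm, 118 mm long, with a brass nipple (12 mm thick, 12 mm long) out of its top end. Lies on a long side. The bottom end is flat, with a blind bore 20 mm wide, 22 mm deep at its centre. About 0.16 kg, centre of mass 60 mm from the bored end. Origin: centre of the bored end face (22 mm up while it lies); x runs along the stem to the nipple, y and z square to its sides.
- tape_roll: Bystander: roll of masking tape lying flat among the lamp parts, 94 mm in diameter, 24 mm high, cardboard core 72 mm inside. Origin: centre of the underside.
- pliers: Bystander: pliers with blue handles lying on the table, about 150 mm long, 15 mm high. Origin: at the pivot; handles to -x.
- water_glass: Bystander: drinking glass, 68 mm in diameter, 105 mm high. Origin: centre of the underside.
- glue_bottle: Bystander: white glue bottle, 56 mm in diameter, 150 mm high. Origin: centre of the underside.
- sanding_block: Bystander: cork sanding block, 110 x 65 x 33 mm. Origin: centre of the underside.
- brush_cup: Bystander: dark metal cup with pencils and brushes, 76 mm in diameter, cup 100 mm high, brushes up to 185 mm. Origin: centre of the underside.
Mind the look-alikes: they are no part of the job. What is shaped like the narrow_ring but blue is not meant. Of the things shaped like the lamp_foot, the wood one is meant.

How it is judged:
By the outcome, as a careful person would: the job done as asked, in the order asked, and still so for the second after the job is handed in, with the robot touching nothing.
It also fails if it takes over 72 s, if anything falls off the work surface, if the arm or the gripper's body presses on something with over 40 N, if the wrist force passes 120 N, or if a joint passes its speed limit or range.

## Working session

There is one attempt and no reset: what is moved stays moved. The work goes in short steps, Python scripts to look and compute and a tool call to move; the robot and the scene stay as the last step left them, time stands still between calls to the robot, and variables do not carry over. Pictures are saved under pics/ and viewed, at most 10 in all, crops included, and the job is handed in when it is done.

Besides the shell and the picture viewer there is one more tool, called after ">>>" in YAML: its name, and indented under it one key for each argument. servo_tool: Moves the arm, as the interface text tells. Its arguments: {"type":"object","properties":{"increments":{"type":"array","items":{"type":"array","items":{"type":"number"}}}},"required":["increments"]}

```bash
mkdir -p pics; cat > h.py <<'E'
import cv2,numpy as np
from workcell import ctrl
def grab(n,f=None):
    d=ctrl.get_image(n); 
    if f: cv2.imwrite(f,cv2.cvtColor(d['image'],cv2.COLOR_RGB2BGR))
    return d
def ray(d,u,v,z):
    E=np.array(d['extrinsics']); r=E[:3,:3]@np.array([(u-d['cx'])/d['fx'],-(v-d['cy'])/d['fy'],-1.]); o=E[:3,3]
    return o+r*(z-o[2])/r[2]
def proj(d,p):
    E=np.array(d['extrinsics']); c=E[:3,:3].T@(np.array(p,float)-E[:3,3]); return d['cx']+d['fx']*c[0]/-c[2], d['cy']-d['fy']*c[1]/-c[2]
E
python3 - <<'E'
from h import *
for n in('top','scene'):
    d=grab(n,f'pics/{n}0.png'); print(n,{k:np.round(v,3).tolist() if hasattr(v,'shape') else v for k,v in d.items() if k!='image'})
print(ctrl.get_obs())
E
```

```text
top {'fx': 604.1009721063839, 'fy': 604.1009721063839, 'cx': 319.68294579224977, 'cy': 236.53533537019038, 'extrinsics': [[-0.02, 0.995, -0.095, 374.413], [-1.0, -0.021, -0.009, 24.797], [-0.011, 0.094, 0.995, 1354.728], [0.0, 0.0, 0.0, 1.0]]}
scene {'fx': 506.807027287446, 'fy': 506.807027287446, 'cx': 321.2704804540575, 'cy': 233.58598324488182, 'extrinsics': [[0.566, -0.659, 0.496, 1161.399], [0.825, 0.461, -0.328, -409.407], [-0.013, 0.595, 0.804, 1206.549], [0.0, 0.0, 0.0, 1.0]]}
{'t': 0.1, 'qpos': array([ 1.11600795e+00,  4.23765750e-01,  1.63060310e+00,  2.49399764e-06,
        1.08858357e+00, -1.90130698e-02]), 'qvel': array([ 0.0009958 , -0.00211086, -0.00057369, -0.00027956,  0.00052859,
       -0.00132498]), 'joint_torque': array([ 5.48487242e-04, -5.45619285e+01, -2.74325967e+01,  6.46663830e-02,
        1.88059837e-02, -4.24766790e-05]), 'ee_pos': array([263.58673905, 566.15210168, 221.98270888]), 'orientation': array([-6.79043056e-01, -3.06699888e+00,  2.07523861e-03]), 'ft_force': array([ 0.1052089 , -0.12458459,  0.1364952 ]), 'moment': array([-0.01232867,  0.02097192,  0.01102976]), 'grasp_force': 0.0, 'width': 87.63645039211855}
```

View pics/top0.png

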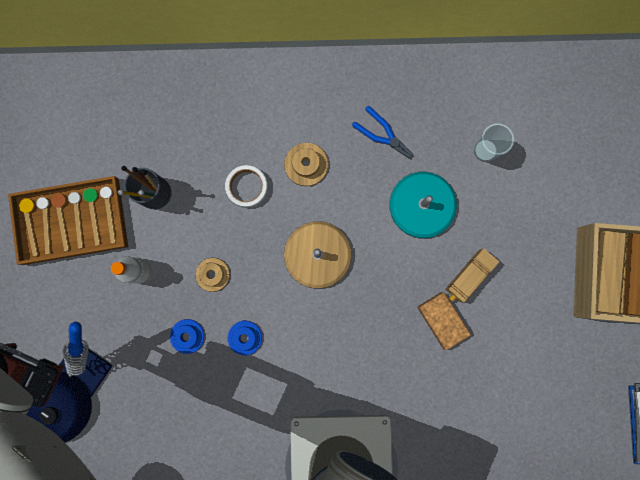

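View pics/scene0.png

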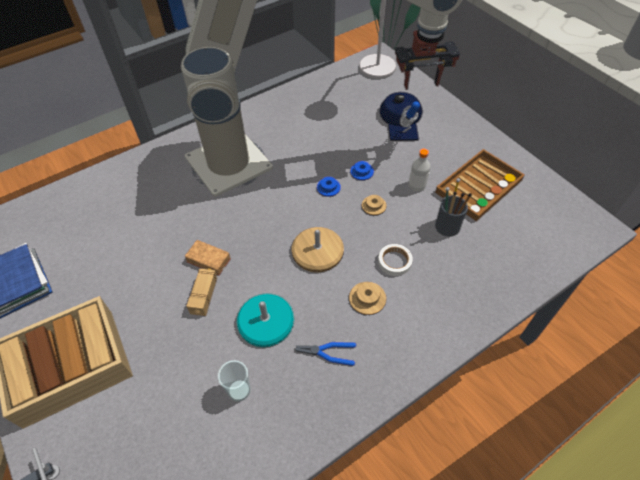

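Top view: wood foot (318,254) with tube tip at about (318,253), wide ring (306,163), narrow ring (212,275), and the stem (474,275) with its nipple at (456,294), close to the cork block (445,321). The teal foot and the blue rings are look-alikes. The scene view agrees.

```bash
cat > m.py <<'E'
from h import *
def wood(d):
    hsv=cv2.cvtColor(d['image'],cv2.COLOR_RGB2HSV)
    return cv2.inRange(hsv,(8,60,60),(28,255,255))
E
python3 - <<'E'
from m import *
out={}
for n,boxes in (('top',{'foot':(318,254),'wide':(306,163),'nar':(212,275),'stem':(474,275)}),('scene',{'foot':(318,248),'wide':(368,297),'nar':(374,205),'stem':(202,291)})):
    d=grab(n); m=wood(d)
    cs,_=cv2.findContours(m,cv2.RETR_EXTERNAL,cv2.CHAIN_APPROX_NONE)
    for k,p in boxes.items():
        c=max(cs,key=lambda c:cv2.pointPolygonTest(c,p,True)); 
        if k=='stem': print(n,k,cv2.boundingRect(c),cv2.contourArea(c)); continue
        z={'foot':25,'wide':8,'nar':8}[k]
        W=np.array([ray(d,*q,z)[:2] for q in c[:,0]+0.0],np.float32)
        h=cv2.convexHull(W); e=cv2.fitEllipse(h); ce,r=cv2.minEnclosingCircle(W)
        print(n,k,np.round(e[0],1),np.round(e[1],1),'mec',np.round(ce,1),round(r,1))
        g=cv2.cvtColor(d['image'],cv2.COLOR_RGB2GRAY)
    if n=='top': A=cv2.resize(d['image'][235:360,405:515],None,fx=5,fy=5,interpolation=cv2.INTER_CUBIC)[:600]
    else: B=cv2.resize(d['image'][235:325,175:240],None,fx=6,fy=6,interpolation=cv2.INTER_CUBIC)
    if n=='scene':print([np.round(proj(d,p)) for p in [(500,0,97)]])
    b=d['image']; T=b[235:270,300:340] if n=='top' else b[225:260,298:338]
    out[n]=cv2.resize(T,None,fx=6,fy=6,interpolation=cv2.INTER_CUBIC)
H=np.zeros((600,800,3),np.uint8); H[:A.shape[0],:550]=A; H[:210,555:795]=out['top']; H[220:430,555:795]=out['scene']
cv2.imwrite('pics/c1.png',H[:,:,::-1])
cv2.imwrite('pics/c2.png',B[:,:,::-1])
E
```

```text
top foot [461.7  42.2] [147.6 148. ] mec [461.7  42.2] 74.5
top wide [668.4  64.4] [ 98.5 100.1] mec [668.3  64.4] 50.3
top nar [422.9 277.8] [74.8 75.9] mec [422.6 277.8] 38.4
top stem (418, 249, 82, 101) 2818.0
scene foot [467.8  34.3] [147.8 154.8] mec [467.6  33.8] 78.0
scene wide [667.7  60.3] [ 98.9 100.5] mec [667.7  60.4] 50.8
scene nar [421.7 274.2] [75.1 79.1] mec [420.2 273.7] 40.4
scene stem (185, 240, 46, 76) 1801.0
[array([313., 247.])]
```

View pics/c1.png

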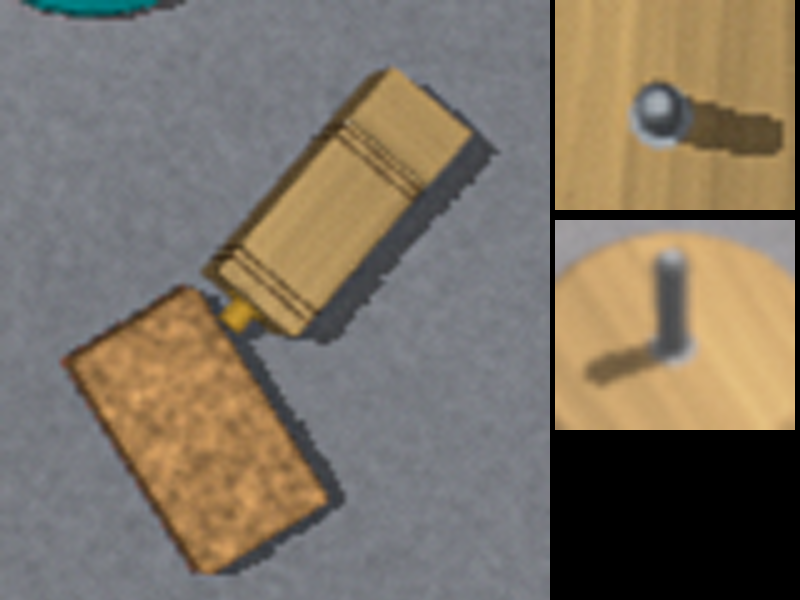

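View pics/c2.png

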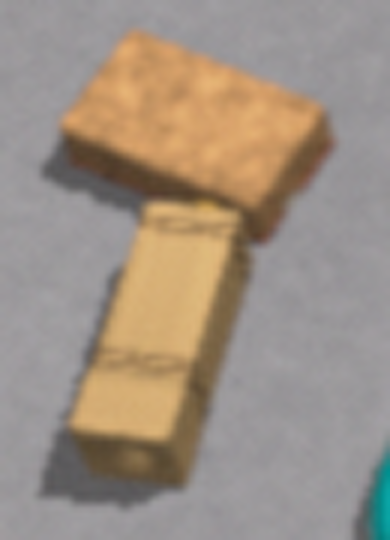

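>>> servo_tool:
  increments:
    - [40.4, -50.4, 0, 0, 0, 0, 1]
    - [40.4, -50.4, 0, 0, 0, 0, 1]
    - [40.4, -50.4, 0, 0, 0, 0, 1]
    - [40.4, -50.4, 0, 0, 0, 0, 1]
    - [40.4, -50.4, 0, 0, 0, 0, 1]
    - [40.4, -50.4, 0, 0, 0, 0, 1]
    - [40.4, -50.4, 0, 0, 0, 0, 1]
    - [40.4, -50.4, 0, 0, 0, 0, 1]
    - [40.4, -50.4, 0, 0, 0, 0, 1]
    - [40.4, -50.4, 0, 0, 0, 0, 1]
    - [40.4, -50.4, 0, 0, 0, 0, 1]
    - [40.4, -50.4, 0, 0, 0, 0, 1]
    - [40.4, -50.4, 0, 0, 0, 0, 1]
    - [40.4, -50.4, 0, 0, 0, 0, 1]
    - [40.4, -50.4, 0, 0, 0, 0, 1]
    - [40.4, -50.4, -10, 0, 0, 0, 1]
    - [40.4, -50.4, -12, 0, 0, 0, 1]
    - [40.4, -50.4, -15, 0, 0, 0, 1]
    - [40.4, -50.4, -15, 0, 0, 0, 1]
    - [40.4, -50.4, -15, 0, 0, 0, 1]

```text
t: 1.87
ee_pos: [663.4, 61.6, 65.9]
orientation: [-0.678, -3.057, 0.005]
ft_force: [-1.2, 0.1, -0.5]
width: 87.3
grasp_force: 0.0
```

```bash
python3 - <<'E'
from h import *
d=grab('top','pics/t1.png'); s=grab('scene','pics/s1.png')
o=ctrl.get_obs(); print(o['ee_pos'],o['qpos'])
a=d['image'][90:240,220:400]; b=s['image'][200:350,290:470]
cv2.imwrite('pics/c3.png',np.vstack([np.hstack([cv2.resize(a,(396,330)),cv2.resize(b,(396,330))])])[:,:,::-1])
print([np.round(ray(d,405+u/5,235+v/5,44)[:2],1) for u,v in((390,67),(472,132),(300,335),(222,258))])
print([np.round(ray(s,175+u/6,235+v/6,44)[:2],1) for u,v in((72,428),(160,442),(240,208),(147,203))])
t=(317.5,251.7);u=(317.3,230.8)
print('tip',ray(d,*t,95),ray(s,*u,95))
E
```

```text
[667.32324486  62.5212888   72.11545246] [ 7.56400231e-02  6.70684117e-01  1.60047204e+00  6.02600236e-05
  8.72537896e-01 -1.05917300e+00]
[array([ 465.9, -317.5]), array([ 437. , -351.6]), array([ 351.1, -273.7]), array([ 384.8, -241.5])]
[array([ 437.2, -352.1]), array([ 465.1, -323.9]), array([ 378.2, -240.5]), array([ 351.6, -274. ])]
tip [462.48703831  40.93728394  95.        ] [460.6184304   41.07646736  95.        ]
```

View pics/c3.png

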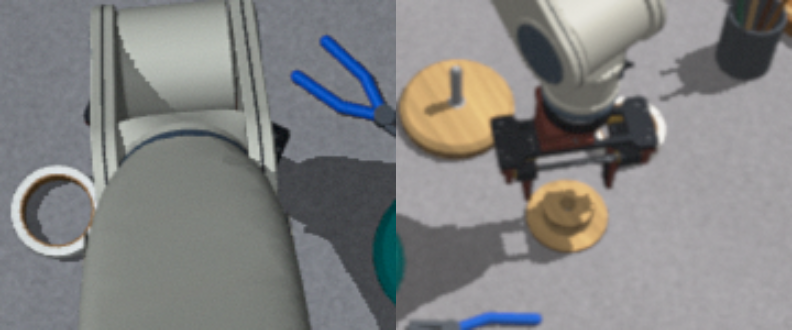

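The top view is blocked by the arm. The scene view shows the open fingers straddling the wide ring's neck. Both views agree on the tube (461.5, 41) and the stem (axis at 137.5°, 116 mm long, 43 mm wide). I'll descend and centre the ring with two crossed grips.

>>> servo_tool:
  increments:
    - [0, 0, -3, 0, 0, 0, 1]
    - [0, 0, -5.9, 0, 0, 0, 1]
    - [0, 0, -5.9, 0, 0, 0, 1]
    - [0, 0, -5.9, 0, 0, 0, 1]
    - [0, 0, -5.9, 0, 0, 0, 0]
    - [0, 0, -5.9, 0, 0, 0, -0.3]
    - [0, 0, -5.9, 0, 0, 0, -0.6]
    - [0, 0, -5.9, 0, 0, 0, -1]
    - [0, 0, -5.9, 0, 0, 0, -1]
    - [0, 0, -5.9, 0, 0, 0, -1]
    - [0, 0, -5.9, 0, 0, 0, -1]

```text
t: 2.88
ee_pos: [668.9, 62.8, 15.3]
orientation: [0.679, 3.065, 0.002]
ft_force: [-0.9, 0.3, 7.1]
width: 61.5
grasp_force: 30.0
```

>>> servo_tool:
  increments:
    - [0, 0, 0.2, 0, 0, 0, 1]
    - [0, 0, 0.3, 0, 0, 0, 1]
    - [0, 0, 0.3, 0, 0, 0, 1]
    - [0, 0, 0.3, 0, 0, -7, 1]
    - [0, 0, 0.3, 0, 0, -14, 1]
    - [0, 0, 0.3, 0, 0, -21, 1]
    - [0, 0, 0.3, 0, 0, -28, 1]
    - [0, 0, 0.3, 0, 0, -35, 1]
    - [0, 0, 0.3, 0, 0, -42, 1]
    - [0, 0, 0.3, 0, 0, -49, 1]
    - [0, 0, 0.3, 0, 0, -56, 1]
    - [0, 0, 0.3, 0, 0, -63, 1]
    - [0, 0, 0.3, 0, 0, -70, 1]
    - [0, 0, 0.3, 0, 0, -77, 1]
    - [0, 0, 0.3, 0, 0, -84, 1]
    - [0, 0, 0.3, 0, 0, -90, 1]
    - [0, 0, 0.3, 0, 0, -90, 1]
    - [0, 0, 0.3, 0, 0, -90, -1]
    - [0, 0, 0.3, 0, 0, -90, -1]
    - [0, 0, 0.3, 0, 0, -90, -1]

```text
t: 4.55
ee_pos: [667.7, 62.6, 16.6]
orientation: [-2.647, -1.691, 0.0]
ft_force: [-1.0, 0.9, -0.0]
width: 71.7
grasp_force: 0.0
```

>>> servo_tool:
  increments:
    - [0, 0, 0, 0, 0, 0, -1]
    - [0, 0, 0, 0, 0, 0, -1]
    - [0, 0, 0, 0, 0, 0, -1]

```text
t: 4.8
ee_pos: [667.8, 62.6, 16.6]
orientation: [-2.649, -1.689, 0.0]
ft_force: [0.2, 0.4, -1.0]
width: 61.4
grasp_force: 30.0
```

>>> servo_tool:
  increments:
    - [0, 0, 1.5, 0, 0, 0, -1]
    - [0, 0, 5, 0, 0, 0, -1]
    - [0, 0, 9, 0, 0, 0, -1]
    - [0, 0, 11, 0, 0, 0, -1]
    - [-3, -0.3, 11, 0, 0, 0, -1]
    - [-7, -0.7, 11, 0, 0, 0, -1]
    - [-11, -1.2, 11, 0, 0, 0, -1]
    - [-15, -1.6, 11, 0, 0, 0, -1]
    - [-18, -1.9, 11, 0, 0, 0, -1]
    - [-20, -2.1, 11, 0, 0, 0, -1]
    - [-20.6, -2.2, 11, 0, 0, 0, -1]
    - [-20.65, -2.18, 11, 0, 0, 0, -1]
    - [-20.65, -2.18, 11, 0, 0, 0, -1]
    - [-20.65, -2.18, 11, 0, 0, 0, -1]

```text
t: 5.97
ee_pos: [463.5, 40.9, 127.3]
orientation: [2.648, 1.688, 0.004]
ft_force: [-0.1, -0.1, -1.6]
width: 61.8
grasp_force: 30.0
```

```bash
python3 - <<'E'
from h import *
s=grab('scene'); o=ctrl.get_obs(); print(o['ee_pos'],o['width'])
cv2.imwrite('pics/c4.png',cv2.resize(s['image'][160:290,240:400],None,fx=4,fy=4,interpolation=cv2.INTER_CUBIC)[:,:,::-1])
print(proj(s,[461.3,40.8,144]),proj(s,[461.3,40.8,118]),proj(s,[461.3,40.8,97]),proj(s,[461.3,40.8,25]))
E
```

```text
[463.29243474  40.94391168 127.06916556] 61.235804688188104
(np.float64(317.01153417532976), np.float64(219.98220277773305)) (np.float64(317.1969037984135), np.float64(225.91232788415394)) (np.float64(317.34254831062384), np.float64(230.571614363262)) (np.float64(317.81607174279), np.float64(245.72001433761332))
```

View pics/c4.png

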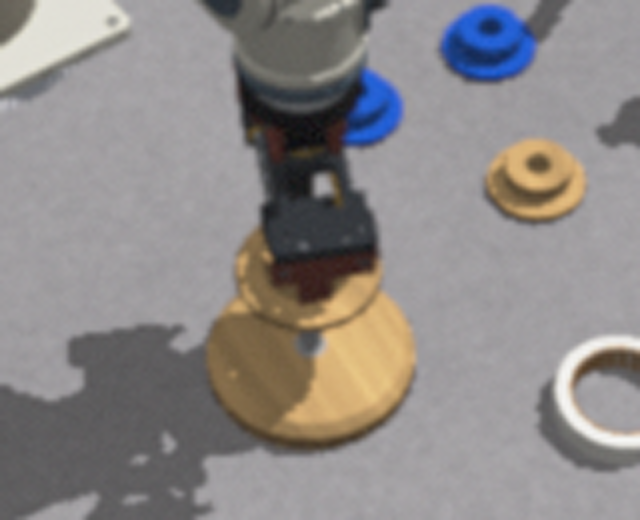

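The scene crop shows the ring flange at (310,275) held level above the tube base at (310,345). The ring looks over the tube, as planned. I'll lower slowly and watch the force.

>>> servo_tool:
  increments:
    - [0, 0, 0, 0, 0, 0, -1]
    - [0, 0, -0.8, 0, 0, 0, -1]
    - [0, 0, -1.2, 0, 0, 0, -1]
    - [0, 0, -1.6, 0, 0, 0, -1]
    - [0, 0, -2, 0, 0, 0, -1]
    - [0, 0, -2.4, 0, 0, 0, -1]

```text
t: 6.52
ee_pos: [461.1, 40.8, 102.0]
orientation: [-2.649, -1.688, 0.001]
ft_force: [0.7, 0.7, -0.3]
width: 61.3
grasp_force: 30.0
```

>>> servo_tool:
  increments:
    - [0, 0, -1, 0, 0, 0, -1]
    - [0, 0, -2, 0, 0, 0, -1]
    - [0, 0, -3, 0, 0, 0, -1]
    - [0, 0, -4, 0, 0, 0, -1]
    - [0, 0, -5, 0, 0, 0, -1]
    - [0, 0, -5.5, 0, 0, 0, -1]
    - [0, 0, -5.8, 0, 0, 0, -1]
    - [0, 0, -5.9, 0, 0, 0, -1]
    - [0, 0, -6, 0, 0, 0, -1]
    - [0, 0, -6.1, 0, 0, 0, -1]
    - [0, 0, -6.1, 0, 0, 0, -1]

```text
t: 7.43
ee_pos: [461.5, 40.8, 41.9]
orientation: [2.649, 1.689, 0.001]
ft_force: [0.4, 0.3, -0.3]
width: 61.9
grasp_force: 30.0
```

>>> servo_tool:
  increments:
    - [0, 0, -0.1, 0, 0, 0, -0.5]
    - [0, 0, -0.1, 0, 0, 0, 0.5]
    - [0, 0, -0.1, 0, 0, 0, 1]
    - [0, 0, -0.1, 0, 0, 0, 1]
    - [0, 0, 1, 0, 0, 0, 1]
    - [0, 0, 4, 0, 0, 0, 1]
    - [0, 0, 8, 0, 0, 0, 1]
    - [-1, 4, 8, 0, 0, 7, 1]
    - [-2, 8, 8, 0, 0, 14, 1]
    - [-3, 12, 8, 0, 0, 21, 1]
    - [-3.5, 16, 8, 0, 0, 28, 1]
    - [-3.9, 20, 8, 0, 0, 35, 1]
    - [-3.93, 23.5, 8, 0, 0, 42, 1]
    - [-3.93, 23.5, 8, 0, 0, 49, 1]
    - [-3.93, 23.5, 7, 0, 0, 56, 1]
    - [-3.93, 23.5, 6, 0, 0, 63, 1]
    - [-3.93, 23.5, 5, 0, 0, 70, 1]
    - [-3.93, 23.5, 4, 0, 0, 77, 1]
    - [-3.93, 23.5, 3, 0, 0, 84, 1]
    - [-3.93, 23.5, 2, 0, 0, 90, 1]

```text
t: 9.1
ee_pos: [422.0, 275.8, 61.2]
orientation: [0.67, 3.069, 0.0]
ft_force: [0.4, -0.0, 0.3]
width: 87.8
grasp_force: 0.0
```

```bash
python3 - <<'E'
from m import *
s=grab('scene'); d=grab('top'); o=ctrl.get_obs(); print(o['ee_pos'],o['width'],o['qpos'])
a=d['image'][200:300,250:390]; b=s['image'][170:280,270:420]
cv2.imwrite('pics/c5.png',np.hstack([cv2.resize(a,(400,286)),cv2.resize(b,(400,293))[:286]])[:,:,::-1])
E
```

```text
[421.09115167 275.19678634  60.47482555] 87.56888510140907 [ 5.55209924e-01  5.08577229e-01  1.98818497e+00 -3.67421267e-05
  6.47443931e-01 -5.80808815e-01]
```

View pics/c5.png

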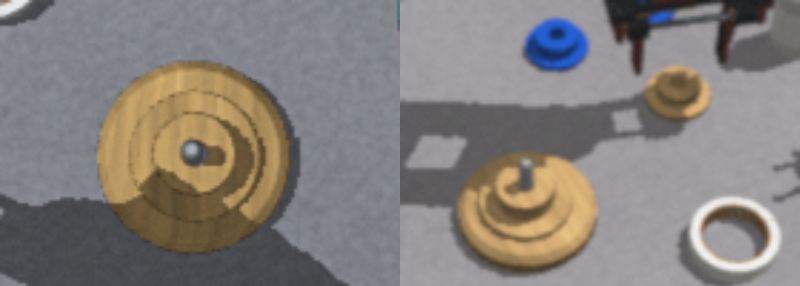

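Both views show the wide ring flat on the foot and centred on the tube (crop at (192,152)), with the fingers above the narrow ring. Next I'll grip the narrow ring.

>>> servo_tool:
  increments:
    - [0, 0, -2, 0, 0, 0, 1]
    - [0, 0, -4, 0, 0, 0, 1]
    - [0, 0, -4.6, 0, 0, 0, 1]
    - [0, 0, -4.6, 0, 0, 0, 1]
    - [0, 0, -4.6, 0, 0, 0, 0]
    - [0, 0, -4.6, 0, 0, 0, -0.5]
    - [0, 0, -4.6, 0, 0, 0, -1]
    - [0, 0, -4.6, 0, 0, 0, -1]
    - [0, 0, -4.6, 0, 0, 0, -1]
    - [0, 0, -4.6, 0, 0, 0, -1]
    - [0, 0, -4.6, 0, 0, 0, -1]
    - [0, 0, -4.6, 0, 0, 0, -1]

```text
t: 10.2
ee_pos: [422.4, 276.1, 16.2]
orientation: [0.679, 3.067, 0.001]
ft_force: [-0.3, 1.3, 5.9]
width: 51.3
grasp_force: 30.0
```

>>> servo_tool:
  increments:
    - [0, 0, 1.5, 0, 0, 0, -1]
    - [0, 0, 5, 0, 0, 0, -1]
    - [0, 0, 9, 0, 0, 0, -1]
    - [0, 0, 11.3, 0, 0, 0, -1]
    - [0.5, -3, 11.3, 0, 0, 0, -1]
    - [1.2, -7, 11.3, 0, 0, 0, -1]
    - [1.8, -11, 11.3, 0, 0, 0, -1]
    - [2.5, -15, 11.3, 0, 0, 0, -1]
    - [3.1, -19, 11.3, 0, 0, 0, -1]
    - [3.6, -22, 11.3, 0, 0, 0, -1]
    - [3.9, -23.4, 11.3, 0, 0, 0, -1]
    - [3.9, -23.52, 11.3, 0, 0, 0, -1]
    - [3.9, -23.52, 11.3, 0, 0, 0, -1]
    - [3.9, -23.52, 11.3, 0, 0, 0, -1]
    - [3.9, -23.52, 11.3, 0, 0, 0, -1]

```text
t: 11.45
ee_pos: [460.7, 41.6, 128.6]
orientation: [-0.677, -3.067, -0.0]
ft_force: [-0.3, 0.4, -0.7]
width: 51.7
grasp_force: 30.0
```

>>> servo_tool:
  increments:
    - [0, 0, 0, 0, 0, 0, -1]
    - [0, 0, -0.9, 0, 0, 0, -1]
    - [0, 0, -1.4, 0, 0, 0, -1]
    - [0, 0, -1.8, 0, 0, 0, -1]
    - [0, 0, -2.2, 0, 0, 0, -1]
    - [0, 0, -2.6, 0, 0, 0, -1]
    - [0, 0, -2.8, 0, 0, 0, -1]

```text
t: 12.03
ee_pos: [461.5, 40.8, 100.2]
orientation: [0.679, 3.067, 0.001]
ft_force: [1.5, 1.9, 1.4]
width: 51.4
grasp_force: 30.0
```

>>> servo_tool:
  increments:
    - [0, 0, -0.5, 0, 0, 0, -1]
    - [0, 0, -1, 0, 0, 0, -1]
    - [0, 0, -1.5, 0, 0, 0, -1]
    - [0, 0, -2, 0, 0, 0, -1]
    - [0, 0, -2.3, 0, 0, 0, -1]
    - [0, 0, -2.4, 0, 0, 0, -1]
    - [0, 0, -2.5, 0, 0, 0, -1]
    - [0, 0, -2.5, 0, 0, 0, -1]

```text
t: 12.7
ee_pos: [461.6, 40.7, 75.5]
orientation: [0.679, 3.066, 0.001]
ft_force: [3.8, 5.1, 0.1]
width: 51.5
grasp_force: 30.0
```

>>> servo_tool:
  increments:
    - [0, 0, -0.1, 0, 0, 0, -1]
    - [0, 0, -0.1, 0, 0, 0, 0]
    - [0, 0, -0.1, 0, 0, 0, 1]
    - [0, 0, -0.1, 0, 0, 0, 1]
    - [0, 0, -0.1, 0, 0, 0, 1]
    - [0, 0, 1.5, 0, 0, 0, 1]
    - [0, 0, 5, 0, 0, 0, 1]
    - [0, 0, 8, 0, 0, 0, 1]

```text
t: 13.37
ee_pos: [459.3, 40.2, 155.7]
orientation: [-0.678, -3.063, 0.002]
ft_force: [0.1, 0.1, 1.0]
width: 86.1
grasp_force: 0.0
```

```bash
python3 - <<'E'
from h import *
from scipy.optimize import least_squares
o=ctrl.get_obs(); q=o['qpos'];p=o['ee_pos'];print(p,q)
D=[(.42377,1.6306,624.5,221.98),(.67068,1.60047,np.hypot(667.3,62.5),72.1),(.508577,1.988185,np.hypot(421.1,275.2),60.5),(q[1],q[2],np.hypot(*p[:2]),p[2])]
A=[];b=[]
for a,c,r,z in D:
    A+=[[1,0,np.sin(a),np.sin(a+c)],[0,1,np.cos(a),np.cos(a+c)]];b+=[r,z]
x,res,_,_=np.linalg.lstsq(np.array(A),np.array(b),rcond=None); print(x,res)
r0,h,L1,L2=x
# tilt t>0 : tool back leans outward; wrist = G + (Lt)(sin t, cos t); down-wrist height offset: z_tcp = h'+...
def ik(r,z):
    R=r-r0;Z=z; d=np.hypot(R,Z); c3=(d*d-L1*L1-L2*L2)/(2*L1*L2)
    q3=np.arccos(c3); q2=np.arctan2(R,Z)-np.arctan2(L2*np.sin(q3),L1+L2*np.cos(q3)); return q2,q3
for Lt in(200,250,300):
  for G,zG,t in((500,27,-20),(500,27,-10),(500,27,0),(500,70,60),(500,70,75),(500,70,90),(600,70,75),(450,70,90)):
    T=np.radians(t); Lg=Lt-19
    wr=G+Lg*np.sin(T); wz=zG+Lg*np.cos(T)-(h+Lt)
    a,c=ik(wr,wz); print(Lt,G,t,np.round([a,c,np.pi+T-a-c],2))
E
```

```text
[459.33656608  40.22589213 155.65858276] [ 6.17746236e-02  2.88170865e-01  2.03179382e+00 -4.74957352e-04
  8.26083303e-01 -1.07288103e+00]
[-47.61107545 -47.78309079 555.17816669 485.32310032] [600.26179739]
200 500 -20 [0.52 2.17 0.1 ]
200 500 -10 [0.53 2.11 0.33]
200 500 0 [0.56 2.03 0.55]
200 500 60 [0.8  1.66 1.73]
200 500 75 [0.88 1.61 1.96]
200 500 90 [0.96 1.58 2.17]
200 600 75 [1.01 1.32 2.12]
200 450 90 [0.91 1.71 2.09]
250 500 -20 [0.51 2.21 0.07]
250 500 -10 [0.53 2.12 0.32]
250 500 0 [0.56 2.03 0.55]
250 500 60 [0.89 1.54 1.76]
250 500 75 [0.99 1.47 1.99]
250 500 90 [1.09 1.42 2.2 ]
250 600 75 [1.12 1.15 2.18]
250 450 90 [1.04 1.56 2.11]
300 500 -20 [0.5  2.25 0.04]
300 500 -10 [0.52 2.14 0.3 ]
300 500 0 [0.56 2.03 0.55]
300 500 60 [0.97 1.42 1.8 ]
300 500 75 [1.1  1.31 2.04]
300 500 90 [1.22 1.24 2.26]
300 600 75 [1.25 0.95 2.25]
300 450 90 [1.16 1.39 2.16]
```

>>> servo_tool:
  increments:
    - [0, 0, 0, 0, 0, 0, 1]
    - [-0.5, -3, 0, 0, 0, -4, 1]
    - [-1.2, -7, 0, 0, 0, -8, 1]
    - [-1.8, -11, 0, 0, 0, -12, 1]
    - [-2.5, -15, 0, 0, 0, -17.5, 1]
    - [-3.2, -19, 0, 0, 0, -17.5, 1]
    - [-3.9, -23, 0, 0, 0, -17.5, 1]
    - [-4.6, -27, 0, 0, 0, -17.5, 1]
    - [-5.2, -31, 0, 0, 0, -17.5, 1]
    - [-5.6, -33.3, -1, 0, 0, -17.5, 1]
    - [-5.6, -33.3, -4, 0, 0, -17.5, 1]
    - [-5.6, -33.3, -6, 0, 0, -17.5, 1]
    - [-5.6, -33.3, -6, 0, 0, -17.5, 1]
    - [-5.6, -33.3, -6, 0, 0, -17.5, 1]
    - [-5.6, -33.3, -6, 0, 0, -17.5, 1]

```text
t: 14.62
ee_pos: [405.0, -292.3, 96.0]
orientation: [-1.137, -2.928, -0.0]
ft_force: [0.4, -0.4, 0.8]
width: 88.2
grasp_force: 0.0
```

```bash
python3 - <<'E'
from m import *
s=grab('scene'); d=grab('top'); o=ctrl.get_obs(); print(o['ee_pos'],o['orientation'],o['qpos'])
a=d['image'][200:300,250:390]; b=s['image'][220:330,150:300];c=s['image'][190:290,260:400]
cv2.imwrite('pics/c6.png',np.vstack([np.hstack([cv2.resize(a,(400,286)),cv2.resize(c,(400,286))]),cv2.resize(b,(400,293))[:, list(range(400))+[0]*400]])[:,:,::-1])
E
```

```text
[ 405.70351595 -292.55058771   96.72413069] [ 1.13615509e+00  2.92722385e+00 -8.32148635e-04] [-6.48495479e-01  4.37700322e-01  1.98540594e+00 -1.02433366e-04
  7.16792345e-01 -1.47874384e+00]
```

View pics/c6.png

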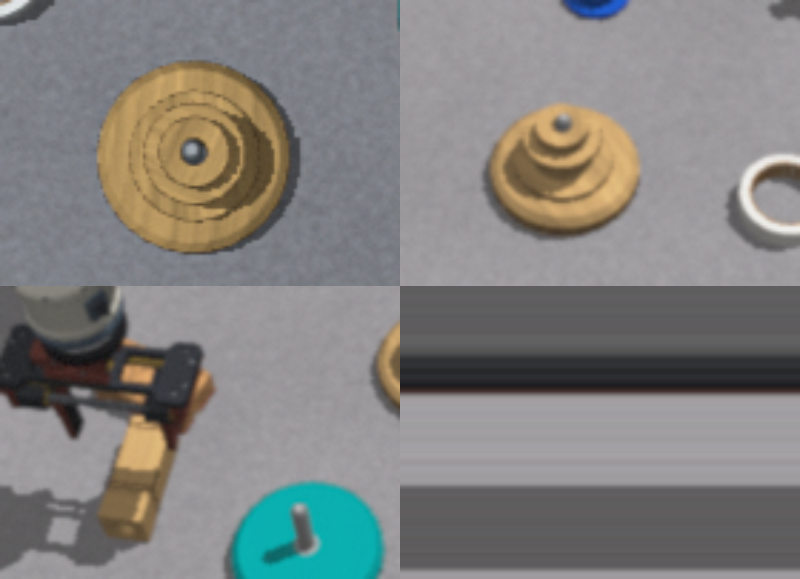

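Both rings are seated flat and concentric with the tube (crop at (193,152)). The fingers straddle the stem. I'll tilt 10°, go down and grip.

>>> servo_tool:
  increments:
    - [0, 0, -2, -3.4, -3.7, 0, 1]
    - [-0.1, 0, -4.5, -6.8, -7.4, 0, 1]
    - [-0.1, 0, -7, -6.8, -7.4, 0, 1]
    - [-0.1, 0, -8.6, -6.8, -7.4, 0, 1]
    - [-0.1, 0, -8.6, -6.8, -7.4, 0, 1]
    - [-0.1, 0, -8.6, -6.8, -7.4, 0, 1]
    - [-0.1, 0, -8.6, -6.8, -7.4, 0, 0.3]
    - [-0.1, 0, -8.6, -6.8, -7.4, 0, 0]
    - [-0.1, 0, -8.6, -6.8, -7.4, 0, -0.3]
    - [-0.1, 0, -8.6, -6.8, -7.4, 0, -1]
    - [-0.1, 0, -8.6, -6.8, -7.4, 0, -1]
    - [-0.1, 0, -8.6, -6.8, -7.4, 0, -1]
    - [-0.1, 0, -8.6, -6.8, -7.4, 0, -1]
    - [-0.1, 0, -8.6, -6.8, -7.4, 0, -1]

```text
t: 15.88
ee_pos: [404.1, -292.5, 9.9]
orientation: [1.078, 2.774, -0.095]
ft_force: [-0.9, 2.0, 3.6]
width: 43.7
grasp_force: 30.0
```

>>> servo_tool:
  increments:
    - [0, 0, 0.8, 0, 0, 0, -1]
    - [0, 0, 2.5, 0, 0, 0, -1]
    - [0, 0, 5, 0, 0, 0, -1]
    - [0, 0, 7.5, 0, 0, 0, -1]
    - [-0.17, 0.15, 7.5, 4.7, 5.2, 0, -1]
    - [-0.34, 0.31, 7.5, 9.5, 10.3, 0, -1]
    - [-0.5, 0.45, 7.5, 14.2, 15.5, 0, -1]
    - [-0.68, 0.62, 7.55, 18.9, 20.6, 0, -1]
    - [-0.84, 0.77, 7.65, 23.7, 25.8, 0, -1]
    - [-0.99, 0.91, 7.75, 28.4, 31, 0, -1]
    - [-1.12, 1.03, 7.9, 33.1, 36.1, 0, -1]
    - [-1.25, 1.15, 8.05, 37.9, 41.3, 0, -1]
    - [-1.36, 1.25, 8.2, 42.6, 46.4, 0, -1]
    - [-1.46, 1.34, 8.4, 47.3, 51.6, 0, -1]
    - [-1.53, 1.4, 8.6, 52, 56.7, 0, -1]
    - [-1.59, 1.46, 8.85, 56.8, 61.9, 0, -1]
    - [-1.62, 1.49, 9.04, 60.8, 66.3, 0, -1]
    - [-1.62, 1.49, 9.04, 60.8, 66.3, 0, -1]
    - [-1.62, 1.49, 9.04, 60.8, 66.3, 0, -1]
    - [-1.62, 1.49, 9.04, 60.8, 66.3, 0, -1]

```text
t: 17.55
ee_pos: [388.0, -277.6, 100.4]
orientation: [-0.645, -1.661, -0.54]
ft_force: [-0.1, -0.1, -1.9]
width: 44.1
grasp_force: 30.0
```

```bash
python3 - <<'E'
from m import *
from scipy.spatial.transform import Rotation as R
s=grab('scene'); o=ctrl.get_obs(); M=R.from_rotvec(o['orientation']).as_matrix();print(o['ee_pos'],np.round(M,3),o['qpos'],o['width'])
cv2.imwrite('pics/c7.png',cv2.resize(s['image'][190:340,120:320],(800,600),interpolation=cv2.INTER_CUBIC)[:,:,::-1])
E
```

```text
[ 388.17439481 -277.80398213  101.04226835] [[-0.133  0.676 -0.725]
 [ 0.121  0.737  0.665]
 [ 0.984  0.001 -0.18 ]] [-0.68346729  1.11011644  1.27586014  0.06857481  2.14446579 -1.52413067] 43.67450831081332
```

View pics/c7.png

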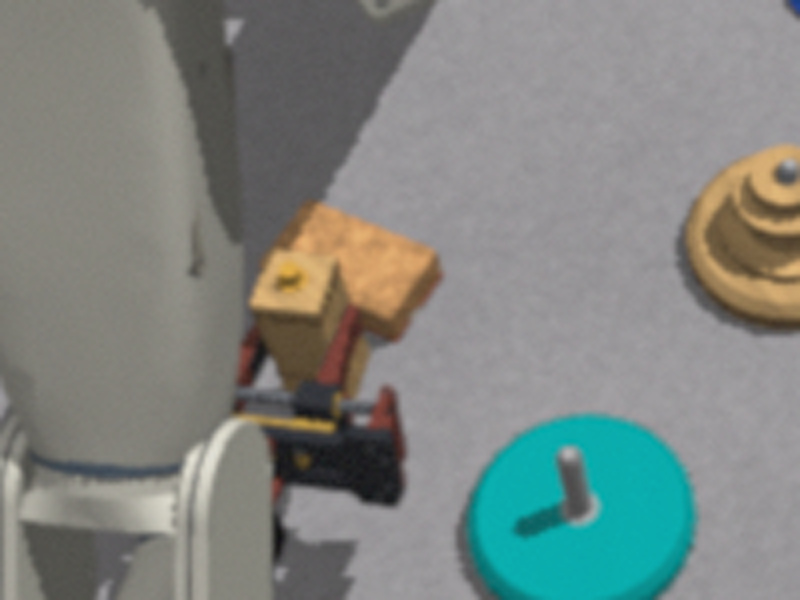

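The crop shows the stem upright with its nipple up at (290,280), clear of the cork block. I'll lower it to the table, feeling for contact.

>>> servo_tool:
  increments:
    - [0, 0, -1, 0, 0, 0, -1]
    - [0, 0, -2, 0, 0, 0, -1]
    - [0, 0, -2.7, 0, 0, 0, -1]
    - [0, 0, -3, 0, 0, 0, -1]
    - [0, 0, -3.2, 0, 0, 0, -1]
    - [0, 0, -3.3, 0, 0, 0, -1]
    - [0, 0, -3.3, 0, 0, 0, -1]

```text
t: 18.18
ee_pos: [387.8, -277.5, 66.9]
orientation: [-0.644, -1.657, -0.541]
ft_force: [-0.6, 0.5, -1.5]
width: 43.9
grasp_force: 30.0
```

>>> servo_tool:
  increments:
    - [0, 0, -0.1, 0, 0, 0, -1]
    - [0, 0, -0.2, 0, 0, 0, -1]
    - [0, 0, -0.2, 0, 0, 0, -1]

```text
t: 18.43
ee_pos: [387.8, -277.5, 65.0]
orientation: [-0.644, -1.658, -0.541]
ft_force: [0.3, 0.2, -0.9]
width: 43.8
grasp_force: 30.0
```

>>> servo_tool:
  increments:
    - [0, 0, -0.1, 0, 0, 0, -1]
    - [0, 0, -0.2, 0, 0, 0, -1]
    - [0, 0, -0.2, 0, 0, 0, -1]

```text
t: 18.68
ee_pos: [388.0, -277.6, 64.0]
orientation: [-0.643, -1.657, -0.541]
ft_force: [1.6, -0.6, 5.0]
width: 44.0
grasp_force: 30.0
```

>>> servo_tool:
  increments:
    - [0, 0, 0, 0, 0, 0, -0.2]
    - [0, 0, 0, 0, 0, 0, 0.2]
    - [0, 0, 0, 0, 0, 0, 0.7]
    - [0, 0, 0, 0, 0, 0, 1]
    - [0, 0, 0, 0, 0, 0, 1]
    - [0, 0, 0, 0, 0, 0, 1]
    - [1, -0.92, 0.25, 0, 0, 0, 1]
    - [2.5, -2.3, 0.6, 0, 0, 0, 1]
    - [5, -4.6, 1.2, 0, 0, 0, 1]
    - [7.3, -6.7, 1.8, 0, 0, 0, 1]
    - [7.3, -6.7, 1.8, 0, 0, 0, 1]

```text
t: 19.6
ee_pos: [464.0, -347.5, 82.1]
orientation: [-0.646, -1.664, -0.54]
ft_force: [1.0, -1.0, 0.2]
width: 87.6
grasp_force: 0.0
```

>>> servo_tool:
  increments:
    - [0, 0, 4, 0, 0, 0, 1]
    - [0, 0, 8, -4.7, -5.2, 0, 1]
    - [0, 0, 10.5, -9.5, -10.3, 0, 1]
    - [0, 0, 10.5, -14.2, -15.5, 0, 1]
    - [0, 0, 10.5, -18.9, -20.6, 0, 1]
    - [0, 0, 10.5, -23.7, -25.8, 0, 1]
    - [0, 0, 10.5, -28.4, -31, 0, 1]
    - [0, 0, 10.5, -33.1, -36.1, 0, 1]
    - [0, 0, 10.5, -37.9, -41.3, 0, 1]
    - [0, 0, 10.5, -42.6, -46.4, 0, 1]
    - [0, 0, 10.5, -47.3, -51.6, 0, 1]
    - [0, 0, 10.5, -52, -56.7, 0, 1]
    - [0, 0, 10.5, -53.8, -58.7, 0, 1]
    - [0, 0, 10.5, -53.8, -58.7, 0, 1]
    - [0, 0, 10.5, -53.8, -58.7, 0, 1]
    - [0, 0, 10.5, -53.8, -58.7, 0, 1]

```text
t: 20.93
ee_pos: [461.2, -344.8, 186.1]
orientation: [-1.136, -2.923, -0.004]
ft_force: [-0.2, 0.5, -0.3]
width: 88.1
grasp_force: 0.0
```

```bash
python3 - <<'E'
from m import *
from scipy.spatial.transform import Rotation as R
s=grab('scene'); o=ctrl.get_obs(); M=R.from_rotvec(o['orientation']).as_matrix();print(o['ee_pos'],np.round(M,3),o['qpos'],o['width'])
for p in((396.9,-285.7,118),(396.9,-285.7,130),(396.9,-285.7,0)):
  print(np.array(proj(s,p))-(120,190),end=' ')
cv2.imwrite('pics/c8.png',cv2.resize(s['image'][190:340,120:320],(800,600),interpolation=cv2.INTER_CUBIC)[:,:,::-1])
E
```

```text
[ 461.38558973 -345.02829878  185.89199352] [[-0.738  0.675 -0.004]
 [ 0.675  0.738  0.004]
 [ 0.006  0.    -1.   ]] [-6.63068396e-01  3.99964546e-01  1.76458819e+00  7.02692236e-04
  9.82888907e-01 -1.49317965e+00] 87.69242622198412
[77.32740614 77.73259071] [76.33822474 75.17320391] [ 86.32316793 101.00803233]
```

View pics/c8.png

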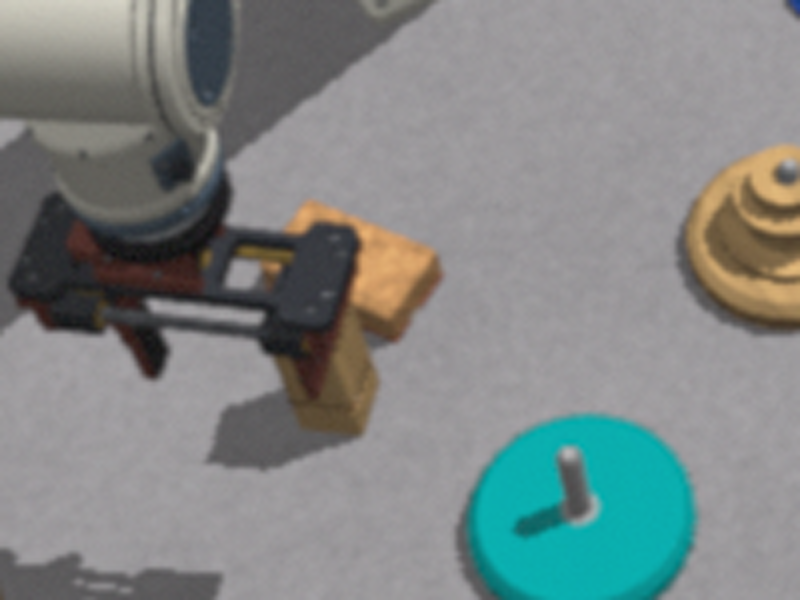

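The stem stands free and upright on the table, with its base near crop (335,400), where predicted. I'll turn a quarter and take it from above.

>>> servo_tool:
  increments:
    - [0, 0, 0, 0, 0, -7, 1]
    - [0, 0, 0, 0, 0, -14, 1]
    - [-0.6, 0.6, 0, 0, 0, -21, 1]
    - [-1.3, 1.2, 0, 0, 0, -28, 1]
    - [-2, 1.8, 0, 0, 0, -35, 1]
    - [-3, 2.7, 0, 0, 0, -42, 1]
    - [-4, 3.6, 0, 0, 0, -49, 1]
    - [-5, 4.6, 0, 0, 0, -56, 1]
    - [-6, 5.5, 0, 0, 0, -63, 1]
    - [-6.45, 5.93, 0, 0, 0, -70, 1]
    - [-6.45, 5.93, 0, 0, 0, -77, 1]
    - [-6.45, 5.93, 0, 0, 0, -84, 1]
    - [-6.45, 5.93, 0, 0, 0, -90, 1]
    - [-6.45, 5.93, 0, 0, 0, -90, 1]
    - [-6.45, 5.93, 0, 0, 0, -90, 1]

```text
t: 22.23
ee_pos: [396.7, -285.7, 185.7]
orientation: [-2.871, -1.27, -0.006]
ft_force: [0.6, -0.4, 0.2]
width: 87.8
grasp_force: 0.0
```

>>> servo_tool:
  increments:
    - [0, 0, -2, 0, 0, 0, 1]
    - [0, 0, -4, 0, 0, 0, 1]
    - [0, 0, -6, 0, 0, 0, 1]
    - [0, 0, -8, 0, 0, 0, 1]
    - [0, 0, -10, 0, 0, 0, 1]
    - [0, 0, -10.5, 0, 0, 0, 1]
    - [0, 0, -10.5, 0, 0, 0, 1]
    - [0, 0, -10.5, 0, 0, 0, 0.3]
    - [0, 0, -10.5, 0, 0, 0, 0.1]
    - [0, 0, -10.5, 0, 0, 0, 0]
    - [0, 0, -10.5, 0, 0, 0, -0.3]
    - [0, 0, -10.5, 0, 0, 0, -1]
    - [0, 0, -10.5, 0, 0, 0, -1]
    - [0, 0, -10.5, 0, 0, 0, -1]
    - [0, 0, -10.5, 0, 0, 0, -1]

```text
t: 23.48
ee_pos: [396.4, -285.3, 81.3]
orientation: [-2.874, -1.266, -0.007]
ft_force: [-0.2, -0.7, 2.7]
width: 43.8
grasp_force: 30.0
```

>>> servo_tool:
  increments:
    - [0, 0, 1, 0, 0, 0, -1]
    - [0, 0, 4, 0, 0, 0, -1]
    - [0, 0, 8, 0, 0, 0, -1]
    - [0, 0, 11, 0, 0, 0, -1]
    - [0, 0, 12.5, 0, 0, 0, -1]
    - [0, 0, 12.5, 0, 0, 0, -1]
    - [0, 0, 12.5, 0, 0, 0, -1]

```text
t: 24.07
ee_pos: [396.4, -285.3, 206.8]
orientation: [-2.875, -1.266, -0.008]
ft_force: [-0.1, 0.1, -2.6]
width: 43.9
grasp_force: 30.0
```

```bash
python3 - <<'E'
from m import *
o=ctrl.get_obs(); print(o['ee_pos'],o['width'])
for n,(u,v) in(('top',(317,252)),('scene',(317,231))):
    d=grab(n); hsv=cv2.cvtColor(d['image'],cv2.COLOR_RGB2HSV)
    m=(hsv[:,:,1]<75).astype(np.uint8)[v-12:v+12,u-10:u+11]
    k,l,st,ce=cv2.connectedComponentsWithStats(m)
    for i in range(1,k):
        if st[i,4]>8: print(n,st[i],ce[i]+(u-10,v-12), np.round(ray(d,*(ce[i]+(u-10,v-12)),92),1))
E
```

```text
[ 396.37787394 -285.28524662  206.76227922] 43.85722351771245
top [ 6  9 10  9 64] [317.3125  252.78125] [460.4  41.4  92. ]
scene [  0   0  21  10 179] [316.99441341 222.81005587] [435.3  57.2  92. ]
scene [ 7 11  6  6 31] [316.58064516 232.5483871 ] [462.6  37.3  92. ]
```

>>> servo_tool:
  increments:
    - [0.4, 2, 0, 0, 0, 0, -1]
    - [1, 5, 0, 0, 0, 0, -1]
    - [1.7, 8.5, 0, 0, 0, 0, -1]
    - [2.4, 12, 0, 0, 0, 0, -1]
    - [3.1, 15.5, 0, 0, 0, 0, -1]
    - [3.8, 19, 0, 0, 0, 0, -1]
    - [4.5, 22.5, 0, 0, 0, 0, -1]
    - [5.2, 26, 0, 0, 0, 0, -1]
    - [5.8, 29, 0, 0, 0, 0, -1]
    - [6.2, 31.2, 0, 0, 0, 0, -1]
    - [6.4, 32.2, 0, 0, 0, 0, -1]
    - [6.5, 32.59, 0, 0, 0, 0, -1]
    - [6.5, 32.59, 0, 0, 0, 0, -1]
    - [6.5, 32.59, 0, 0, 0, 0, -1]
    - [6.5, 32.59, -1, 0, 0, 0, -1]
    - [6.5, 32.59, -1.8, 0, 0, 0, -1]
    - [6.5, 32.59, -1.8, 0, 0, 0, -1]

```text
t: 25.58
ee_pos: [459.9, 39.7, 186.1]
orientation: [-2.873, -1.263, -0.002]
ft_force: [0.1, -0.8, -1.5]
width: 43.8
grasp_force: 30.0
```

>>> servo_tool:
  increments:
    - [0, 0, 0, 0, 0, 0, -1]
    - [0, 0, 0, 0, 0, 0, -1]
    - [0, 0, 0, 0, 0, 0, -1]

```text
t: 25.83
ee_pos: [461.5, 40.5, 188.2]
orientation: [-2.874, -1.265, -0.008]
ft_force: [-0.5, 0.1, -2.1]
width: 43.7
grasp_force: 30.0
```

```bash
python3 - <<'E'
from m import *
for i in range(1):
    o=ctrl.get_obs(); print(o['ee_pos'],o['orientation'])
# check: stem bottom edge vs tube axis in the scene view
d=grab('scene'); print(np.round([proj(d,(461.3,40.6,z)) for z in(97,107,225)],1))
g=cv2.cvtColor(d['image'],cv2.COLOR_RGB2HSV)
for v in range(196,236,4): print(v,g[v,300:336,0].tolist())
E
```

```text
[461.45152982  40.48249072 188.2112679 ] [-2.87363296 -1.26506567 -0.00757396]
[[317.3 230.6]
 [317.2 228.4]
 [316.3 200.3]]
196 [107, 109, 105, 110, 120, 116, 110, 110, 109, 115, 105, 109, 107, 108, 107, 111, 110, 107, 108, 105, 115, 113, 117, 108, 111, 110, 114, 114, 115, 114, 116, 115, 115, 120, 130, 165]
200 [109, 117, 111, 105, 120, 110, 111, 113, 111, 115, 107, 109, 116, 113, 109, 120, 110, 103, 116, 111, 109, 116, 113, 0, 21, 165, 120, 144, 150, 140, 150, 140, 128, 160, 143, 150]
204 [110, 113, 110, 115, 120, 111, 110, 113, 113, 107, 107, 115, 109, 111, 110, 116, 107, 114, 113, 107, 109, 105, 102, 13, 15, 15, 165, 143, 150, 150, 150, 135, 156, 140, 140, 140]
208 [1, 4, 2, 5, 5, 3, 4, 2, 2, 178, 4, 2, 175, 4, 174, 171, 162, 15, 0, 160, 60, 0, 6, 12, 13, 12, 165, 130, 150, 130, 143, 143, 150, 150, 150, 143]
212 [2, 2, 5, 5, 1, 3, 8, 4, 4, 5, 6, 3, 1, 3, 4, 1, 2, 3, 6, 175, 176, 2, 4, 12, 15, 12, 150, 144, 138, 143, 150, 150, 140, 143, 150, 143]
216 [150, 135, 160, 144, 150, 174, 12, 16, 16, 12, 9, 4, 3, 5, 6, 3, 5, 7, 12, 16, 17, 16, 17, 16, 16, 10, 150, 135, 150, 135, 140, 140, 130, 150, 140, 150]
220 [135, 150, 135, 140, 150, 0, 13, 16, 17, 18, 17, 17, 18, 18, 17, 18, 18, 19, 18, 18, 17, 19, 18, 17, 16, 14, 165, 135, 140, 150, 150, 140, 120, 150, 150, 143]
224 [135, 150, 138, 150, 150, 173, 10, 16, 17, 18, 18, 18, 18, 17, 17, 17, 18, 17, 17, 17, 17, 17, 16, 16, 15, 11, 158, 143, 160, 143, 150, 140, 150, 143, 165, 150]
228 [160, 150, 140, 150, 140, 174, 12, 13, 17, 17, 17, 17, 17, 17, 17, 18, 17, 18, 16, 17, 17, 17, 17, 17, 17, 17, 17, 16, 15, 13, 0, 150, 135, 150, 150, 165]
232 [15, 16, 17, 17, 18, 18, 18, 16, 17, 18, 18, 16, 18, 17, 19, 18, 17, 18, 17, 18, 18, 18, 18, 18, 18, 19, 19, 19, 18, 18, 18, 18, 18, 17, 16, 15]
```

>>> servo_tool:
  increments:
    - [0.1, 0.18, 0, 0, 0, 0, -1]
    - [0.1, 0.18, -0.4, 0, 0, 0, -1]
    - [0.1, 0.18, -0.8, 0, 0, 0, -1]
    - [0.1, 0.18, -1.1, 0, 0, 0, -1]
    - [0.1, 0.18, -1.4, 0, 0, 0, -1]
    - [0.1, 0.18, -1.6, 0, 0, 0, -1]
    - [0.1, 0.18, -1.6, 0, 0, 0, -1]

```text
t: 26.47
ee_pos: [461.9, 42.5, 171.5]
orientation: [-2.873, -1.266, -0.006]
ft_force: [0.1, -0.4, -1.4]
width: 44.0
grasp_force: 30.0
```

>>> servo_tool:
  increments:
    - [0, 0, -0.2, 0, 0, 0, -1]
    - [0, 0, -0.35, 0, 0, 0, -1]
    - [0, 0, -0.45, 0, 0, 0, -1]
    - [0, 0, -0.5, 0, 0, 0, -1]
    - [0, 0, -0.55, 0, 0, 0, -1]
    - [0, 0, -0.55, 0, 0, 0, -1]

```text
t: 26.97
ee_pos: [462.3, 42.5, 166.6]
orientation: [-2.873, -1.266, -0.007]
ft_force: [-0.5, -1.1, -1.2]
width: 43.9
grasp_force: 30.0
```

>>> servo_tool:
  increments:
    - [0, 0, -0.05, 0, 0, 0, -1]
    - [0, 0, -0.1, 0, 0, 0, -1]
    - [0, 0, -0.1, 0, 0, 0, -1]
    - [0, 0, -0.1, 0, 0, 0, -1]

```text
t: 27.3
ee_pos: [462.6, 42.5, 166.2]
orientation: [-2.874, -1.266, -0.008]
ft_force: [-1.3, -1.4, 5.2]
width: 43.9
grasp_force: 30.0
```

Contact is at the expected height, with the stem's bottom at 85 mm. I'll release and retreat.

>>> servo_tool:
  increments:
    - [0, 0, 0, 0, 0, 0, -0.2]
    - [0, 0, 0, 0, 0, 0, 0.2]
    - [0, 0, 0, 0, 0, 0, 0.7]
    - [0, 0, 0, 0, 0, 0, 1]
    - [0, 0, 0, 0, 0, 0, 1]
    - [0, 0, 0, 0, 0, 0, 1]
    - [0, 0, 1, 0, 0, 0, 1]
    - [0, 0, 4, 0, 0, 0, 1]
    - [0, 0, 8, 0, 0, 0, 1]
    - [0, 0, 11, 0, 0, 0, 1]
    - [-2, 7, 11, 0, 0, 0, 1]
    - [-4, 12, 11, 0, 0, 0, 1]
    - [-5, 18, 11, 0, 0, 0, 1]
    - [-6, 24, 11, 0, 0, 0, 1]
    - [-6, 24, 11, 0, 0, 0, 1]
    - [-6, 24, 11, 0, 0, 0, 1]
    - [-6, 24, 11, 0, 0, 0, 1]

```text
t: 28.72
ee_pos: [401.2, 288.0, 276.7]
orientation: [-2.868, -1.272, -0.011]
ft_force: [0.5, -0.7, 0.8]
width: 87.8
grasp_force: 0.0
```

```bash
python3 - <<'E'
from m import *
o=ctrl.get_obs(); print(o['ee_pos'],o['ft_force'])
for n in('top','scene'):
    d=grab(n,f'pics/end_{n}.png'); hsv=cv2.cvtColor(d['image'],cv2.COLOR_RGB2HSV)
    u,v=map(int,proj(d,(461.5,41,209)))
    m=cv2.inRange(hsv,(18,150,60),(30,255,255)); ys,xs=np.nonzero(m[v-15:v+15,u-15:u+15])
    print(n,(u,v),'nipple',len(xs),np.round(ray(d,xs.mean()+u-15,ys.mean()+v-15,209),1) if len(xs) else None)
    w=wood(d); b=proj(d,(461.5,41,25)); cs,_=cv2.findContours(w,0,1); c=max(cs,key=lambda c:cv2.pointPolygonTest(c,b,True)); print(cv2.boundingRect(c))
E
```

```text
[401.20455998 288.04920528 276.67815406] [ 0.51755426 -0.72052123  0.81710846]
top (316, 248) nipple 87 [462.5  41.9 209. ]
(284, 221, 68, 68)
scene (316, 204) nipple 32 [463.  38. 209.]
(291, 199, 53, 73)
```

```bash
python3 -c "
from workcell import ctrl; print(ctrl.close_job())"
```

```text
the job is handed in; nothing more can be done
None
```

The lamp is assembled and handed in at about 29 s: wide ring, narrow ring and upright stem are seated on the wood foot, and I did not touch the other things on the table.

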